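# Clamp the loose end strip onto a chopping board and keep the clamp squeezed

### The job

The dark end strip of the chopping board is glued and started on its dowels but still stands off; stand the bar clamp over the board near the middle, one jaw outside the strip and the other outside the opposite edge, leaving mortar, shaker and timer where they are. Pump the orange trigger, squeezing it against the handle and letting it out again, until the strip is drawn tight against the board and the far jaw's sprung rubber pad is pressed clearly into the jaw, but never all the way in, which would squeeze the glue out of the joint. The ratchet gives back a little when the trigger is let out, so do not let go: finish with the trigger still squeezed in your grip and everything at rest.

Things in the scene. Friction and masses are not known exactly. Their poses are not given: they have to be found in the camera images.
- board: Main panel of the chopping board, three pale wooden lamellae, flat on the worktop, loose: 170 (x) x 120 (y) x 20 mm, 0.3 to 0.5 kg. Origin at the centre of its underside, z up. Its +y edge (y = +60 mm) is the glued one, with two 8 mm dowels standing out 22 mm at x = -50 and +50 mm; the opposite edge is at y = -60 mm.
- strip_center (a point): Centre of the dark end strip: 170 mm (board's x) x 34 mm (board's y) x 20 mm high, on the worktop, this point 10 mm up. It slides on the dowels along the board's y (holes 28 mm deep, 1 mm of play all round). Starts with a gap of 5 to 9 mm to the board; with the joint closed this point is 77 mm from the board's origin along the board's +y.
- clamp: One-hand bar clamp, 0.5 kg, standing upright on its two jaws. Origin at worktop height below the heel jaw's face; x runs along the bar from the heel jaw (under the handle) to the far jaw, z up. Black heel jaw and ratchet housing: x = -60 to 0 mm, 38 mm wide, top z = 74 mm; handle above it to z = 130 mm. Works either way round on the board.
- heel_face (a point): Centre of the fixed rubber face of the heel jaw, 15 mm above the clamp's underside, at the clamp's x = 0; 32 mm wide, 24 mm high.
- pad_face (a point): Centre of the sprung rubber pad's face on the black far jaw, 15 mm above the clamp's underside, facing the heel jaw; 31 mm wide, 23 mm high. Opening between the jaws = distance heel_face to pad_face: 186 to 200 mm at the start; board and closed strip together measure 154 mm. The far jaw reaches 42 mm farther back than this face and up to z = 66 mm, 38 mm wide.
- bar_grip (a point): Point on the steel bar near the clamp's centre of mass, to pick it up by: at the clamp's x = 105 mm minus clamp_bar, 47 mm above the clamp's underside. The bar is 9 mm thick (clamp's y), z = 36 to 54 mm, fine teeth on top to 57 mm. It passes 16 mm above the board's top.
- handle_grip (a point): Middle of the black handle (20 mm along the clamp's x, 24 mm wide), 100 mm above the clamp's underside, at its x = -36 mm; its back is at x = -46 mm. To pump, close along the clamp's x at this height, one finger behind the handle, the other in front of the trigger: together they measure 55 mm with the trigger out, 36 mm with it fully squeezed.
- trigger_grip (a point): Centre of the rounded finger rest (15 mm thick, 22 mm wide) of the orange trigger (blade 7 mm thick; its tip 106 mm from the pivot, up to z = 124 mm and 57 mm in front of the handle's back when let out), 82 mm from its pivot, which lies at the clamp's x = -18 mm, z = 20 mm.
- clamp_trigger (a joint): Trigger angle: 0 let out (a spring brings it back, 2 to 4 N at the blade), 0.24 rad fully squeezed, at its stop. A full squeeze draws the far jaw up to 10 mm nearer to the heel jaw; the first part of a squeeze (at most 4 mm of that) only takes up tooth play. On letting out, the ratchet keeps 4 to 8 mm of it.
- clamp_bar (a joint): How far the bar has been drawn through the housing, in m: it grows as the far jaw comes nearer to the heel jaw. It starts between 0 and 0.014; the ratchet has a 4 mm pitch and lets the bar go back at most that far when the trigger is let out under load.
- clamp_pad (a joint): How far the sprung pad is pressed into the far jaw, in m: 0 free, 0.014 bottomed; 2 N per mm. Tight enough from 0.003 to 0.0115; over-tight above 0.0128.
- mortar: Black stone mortar (bowl), 116 mm across, 65 mm high, behind the board; a bystander.
- shaker: Small shaker, 44 mm across, 90 mm high; a bystander.
- timer: Red kitchen timer, 63 mm across, 53 mm high; a bystander.

How it is judged (in metres and radians):
On the way, in this order (a step that is already met when the one before it is completed fails the run):
1. the clamp stands upright over the board, one jaw outside the strip and the other outside the opposite edge, within 45 mm of the middle (((y of heel_face in the frame of board above 0.092 m and y of pad_face in the frame of board below -0.058 m) or (y of pad_face in the frame of board above 0.092 m and y of heel_face in the frame of board below -0.058 m)) and x of heel_face in the frame of board between -0.045 and 0.045 m and height (world z) of each of heel_face, pad_face below 0.024 m and x of pad_face in the frame of board between -0.045 and 0.045 m and angle between clamp's own z axis and vertical below 0.12 rad), for 0.2 s.
2. the trigger is squeezed at least half-way (value of joint clamp_trigger above 0.11 rad), for 0.05 s.
3. the trigger is let out again (value of joint clamp_trigger below 0.05 rad), for 0.05 s.
4. the strip is tight against the board (gap under 2.5 mm) and the sprung pad is pressed in by more than 3 mm (y of strip_center in the frame of board below 0.0795 m and value of joint clamp_pad above 0.003 m), for 0.2 s.
At the end, for the whole second after the job is handed in: The fingers still squeeze the trigger (0.05 rad or more in); strip within 2.5 mm of the board; pad pressed in by 3 to 11.5 mm against the work; clamp upright over the board, within 45 mm of its middle, faces' centres under 24 mm high; board flat; all at rest (all of step 4 and value of joint clamp_pad below 0.0115 m and value of joint clamp_trigger above 0.05 rad and contact force between the fingers and clamp_trigger above 1.5 N and contact force between clamp_pad and anything else above 4 N and x of heel_face in the frame of board between -0.045 and 0.045 m and height (world z) of each of heel_face, pad_face below 0.024 m and x of pad_face in the frame of board between -0.045 and 0.045 m and angle between clamp's own z axis and vertical below 0.12 rad and angle between board's own z axis and vertical below 0.05 rad and linear speed of each of board, clamp below 0.01 m/s); the arm keeps its last pose, push and grip.
It fails at once if the sprung pad is pressed practically all the way in (more than 12.8 mm) (value of joint clamp_pad above 0.0128 m).
It fails at once if the mortar, the shaker or the timer is shifted by more than 30 mm (distance of any of mortar, shaker, timer from where it was at the start of the episode above 0.03 m).
It also fails if it takes over 72 s, if anything falls off the work surface, if the arm or the gripper's body presses on something with over 40 N, if the wrist force passes 120 N, or if a joint passes its speed limit or range.

### The arm

A 6-joint arm with a two-finger parallel gripper is mounted at the origin on a cart in front of the work surface, level with it; the furniture and walls round the work are solid. World frame = base frame: x ahead of the robot, y to its left, z up, the work surface at z = 0. Lengths are in mm, angles in rad, forces in N, time in s.
With the tool pointing down it reaches from about 300 to 775 mm from the base axis. Payload 14.6 kg.
Tool frame: the origin (TCP) lies on the centre line of the jaws, within the pads' length; the fingertips stand 19 mm ahead of it and the grasp point (between the pads) is the TCP (bot.tip_reach is the distance from the TCP to the fingertips, in mm); z points along the fingers, y is the line along which they close (so a half turn about z gives the same grasp; the last joint's range is limited). The gripper opens to 85 mm and grips with 20 to 120 N. Pads are 22 mm wide; open, the fingers measure 114 mm over their backs; the gripper's body (76 mm by 85 mm) begins 54 mm behind the grasp point. The pads swing forward as they close: fully open they stand 13 mm farther back than shut.
Start: joints at [-0.067, 0.3, 1.521, -0, 1.321, -0.067], TCP at [549.991, -0.002, 250.281] pointing down, gripper open.
Joint ranges: [-3.03, 3.03], [-0.79, 2.21], [0.23, 2.52], [-1.04, 4.18], [0, 3.07], [-2.55, 2.55]. Speed limits (rad/s): [2.22, 2.22, 2.57, 3.14, 3.14, 3.14].

### API

Orientations are given as a unit quaternion [w, x, y, z].
In Python, from rig import bot gives the robot as it stands. Calls block until the motion is done:
- bot.move_to(position, orientation): joint-space move of the TCP to a pose.
- bot.servo_line(position, attitude=None, speed=150, until_force=None): straight line of the TCP; attitude=None keeps the orientation; speed is the mean speed in mm/s. With until_force (N) it stops when the force on the tool has changed by that much, and returns True; else False.
- bot.move_joints(angles): joint-space move.
- bot.move_gripper(opening, grip_force=None): finger opening in mm; grip_force is the grip in N (None keeps the last); returns when the fingers have stopped.
- bot.dwell(seconds).
- bot.ik(position, orientation): joint angles nearest the present ones, or None.
- bot.read_state(): the state.
- bot.read_camera(name): name is "scene" or "side" or "wrist"; returns a dict with "image" (480x640x3 uint8, blue, green, red), "depth" (480x640 float32, mm along the optical axis (not along the pixel's ray), 0 where there is no reading), "fovy" (degrees; the focal length in pixels is half the picture's height over the tangent of half this angle, whatever the lens; pixels are square), "cx", "cy" (the principal point, pixels), "eye" and "attitude" of the camera in the world; the wrist camera has in their place "mount" (4x4, takes a point from camera to tool coordinates, whose origin is the TCP and whose axes are the flange's). Camera axes: x right, y down, z forward; pixel columns grow to the right and rows downward; lengths in mm; the calibration is good to about 2 mm. The wrist camera is an equidistant fisheye: a pixel r from the principal point sees the ray r / f radians off the axis. A picture is of the moment at which its call begins: read the wrist's pose just before it.
A pose or a line that the arm cannot do raises bot.MotionError and nothing moves.
- bot.finish_job(): hands the job in; it is judged then, once.
The state is a dict: "clock": time; "joint_positions": joint angles; "qvel": joint speeds; "effort": joint torques, N m; "ee_pos": TCP position; "tool_rot": TCP orientation; "ft_force": force on the tool from outside, world axes, zero at the start; "moment": the same for the moment, N m; "grip_width": finger opening in mm; "grip_force": force on a finger pad.
Only numpy, scipy, OpenCV 4.12 (cv2) and the standard library are available. Lean on these libraries where they do the work, as an engineer would, in place of code of your own. Each camera call takes 0.05 s, during which the arm holds its last target. There are 200 camera calls.

## Working session

There is one attempt and no reset: what is moved stays moved. The work goes in short steps, each a Python script; the robot and the scene stay as the last script left them, time stands still between calls to the robot, and variables do not carry over. Pictures are saved under pics/ and viewed, at most 10 in all, crops included, and the job is handed in when it is done.

```bash
ls; mkdir -p pics; cat > h.py <<'E'
import numpy as np, cv2
from scipy.spatial.transform import Rotation as R
from rig import bot
def q2R(q): q=np.array(q,float); return q if q.shape==(3,3) else R.from_quat(np.roll(q,-1)).as_matrix()
def down(yaw):
    # tool z down, tool y axis along world angle yaw
    y=np.array([np.cos(yaw),np.sin(yaw),0]); z=np.array([0,0,-1.]); x=np.cross(y,z)
    return np.roll(R.from_matrix(np.c_[x,y,z]).as_quat(),1)
def cloud(c):
    d=c["depth"]; h,w=d.shape; f=h/2/np.tan(np.radians(c["fovy"])/2)
    u,v=np.meshgrid(np.arange(w),np.arange(h))
    P=np.stack([(u-c["cx"])/f*d,(v-c["cy"])/f*d,d],-1)
    W=P@q2R(c["attitude"]).T+np.array(c["eye"]); W[d==0]=np.nan
    return W
E
python3 - <<'E'
from h import *
for n in("scene","side"):
    c=bot.read_camera(n); cv2.imwrite(f"pics/{n}.png",c["image"]); np.savez(f"{n}.npz",W=cloud(c),im=c["image"])
    print(n,c["eye"],c["attitude"],c["fovy"],c["cx"],c["cy"])
s=bot.read_state(); print(s)
E
```

```text
pics
scene [-108.13251796 -700.89208709 1328.02481363] [-0.32124697  0.89025913 -0.30345437  0.11024752] 43.36019421716753 320.98305230799195 236.42560564699852
side [ 301.16819239 -856.82940671  585.18215805] [-0.52090832  0.84502419 -0.10556241  0.05869604] 54.1537667564995 320.61490971713283 237.3361386526599
{'clock': 0.1, 'joint_positions': array([-6.66326536e-02,  3.00442420e-01,  1.52152607e+00, -6.64767282e-06,
        1.32069337e+00, -6.65760447e-02]), 'qvel': array([-2.97238653e-03, -5.17750467e-04, -1.65465034e-03, -5.63852759e-05,
        1.17306935e-04, -9.85920710e-04]), 'effort': array([ 5.41233840e-04, -5.44380498e+01, -3.62372375e+01, -1.11349805e-04,
        3.02289474e-03, -1.80062301e-05]), 'ee_pos': array([ 5.49809954e+02, -9.66845963e-03,  2.49760304e+02]), 'tool_rot': array([-4.00222004e-04,  7.07126111e-01,  7.07087249e-01, -3.54447158e-04]), 'ft_force': array([-0.27686766,  0.58337264,  0.73201435]), 'moment': array([0.0168014 , 0.08096648, 0.03376104]), 'grip_force': 0.0, 'grip_width': 85.431104130323}
```

View pics/scene.png

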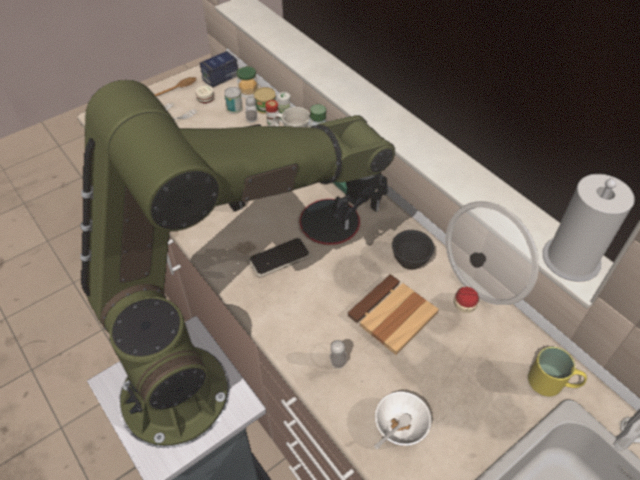

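View pics/side.png

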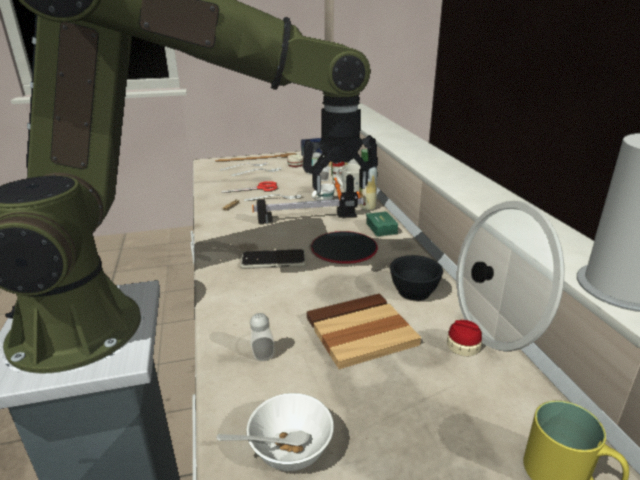

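The scene view shows the board at about (395,313), with the dark strip on its upper-left side. In the side view the clamp stands behind the plate, with its far jaw at (262,210) and its handle and orange trigger at (348,195). The mortar is at (415,275), the timer at (465,335) and the shaker at (261,335).

```bash
python3 - <<'E'
from h import *
for n in("scene","side"):
    d=np.load(n+".npz"); W=d["W"]; im=d["im"]
    for k,(u,v) in dict(scene=dict(board=(395,313),strip=(375,297),mortar=(413,250),timer=(467,299),shaker=(338,352)),side=dict(board=(365,330),strip=(345,312),mortar=(415,275),timer=(465,335),shaker=(261,335),farjaw=(262,212),bar=(300,206),handle=(348,200)))[n].items(): print(n,k,W[v,u].round())
    c=W[313,395] if n=="scene" else W[330,365]
    m=(abs(W[...,2]-20)<5)&(np.hypot(W[...,0]-c[0],W[...,1]-c[1])<125)
    m=cv2.morphologyEx(m.astype(np.uint8),cv2.MORPH_OPEN,np.ones((3,3)))
    nl,l,st,_=cv2.connectedComponentsWithStats(m); k=1+st[1:,4].argmax(); m=l==k
    P=W[m]; print(n,"rect",cv2.minAreaRect(P[:,:2].astype(np.float32)),np.median(P[:,2]))
    print(cv2.boxPoints(cv2.minAreaRect(P[:,:2].astype(np.float32))).round())
    if n=="scene": continue
    # clamp points
    g=W[180:226,245:365].reshape(-1,3); col=im[180:226,245:365].reshape(-1,3)
    ok=(g[:,2]>8)&(g[:,2]<135)&(np.hypot(*(g[:,:2]-W[206,300,:2]).T)<200); g=g[ok];col=col[ok]
    for lo in range(8,135,15):
        q=g[(g[:,2]>=lo)&(g[:,2]<lo+15)]
        if len(q): print(lo,len(q),q.min(0).round(),q.max(0).round(),np.median(q,0).round())
E
```

```text
scene board [ 552. -158.   19.]
scene strip [543. -90.  20.]
scene mortar [729. -36.  19.]
scene timer [ 711. -250.   48.]
scene shaker [ 344. -182.   82.]
scene rect ((554.7954711914062, -169.74298095703125), (175.7133026123047, 120.9345474243164), 8.267908096313477) 20.708899223144044
[[ 459. -123.]
 [ 477. -242.]
 [ 650. -217.]
 [ 633.  -97.]]
side board [ 552. -172.   19.]
side strip [ 531. -106.   19.]
side mortar [723. -18.  25.]
side timer [ 710. -261.   44.]
side shaker [ 352. -186.   58.]
side farjaw [429. 395.  41.]
side bar [543. 403.  43.]
side handle [685. 384.  55.]
side rect ((550.3003540039062, -150.39398193359375), (171.42051696777344, 165.45706176757812), 8.397802352905273) 19.18672465984355
[[ 453.  -81.]
 [ 478. -245.]
 [ 647. -220.]
 [ 623.  -56.]]
8 201 [416. 373.   8.] [709. 594.  23.] [646. 397.  15.]
23 307 [405. 372.  23.] [729. 553.  38.] [637. 403.  31.]
38 658 [403. 374.  38.] [732. 555.  53.] [600. 402.  45.]
53 282 [404. 374.  53.] [730. 429.  68.] [584. 397.  57.]
68 99 [653. 371.  68.] [718. 405.  83.] [682. 384.  74.]
83 59 [647. 378.  83.] [701. 403.  98.] [684. 385.  90.]
98 66 [645. 376.  98.] [699. 404. 112.] [683. 385. 104.]
113 21 [645. 377. 114.] [698. 404. 120.] [684. 385. 117.]
```

```bash
cat >> h.py <<'E'
def wrist(name=None):
    s=bot.read_state(); c=bot.read_camera("wrist"); d=c["depth"]; h,w=d.shape
    f=h/2/np.tan(np.radians(c["fovy"])/2)
    u,v=np.meshgrid(np.arange(w)-c["cx"],np.arange(h)-c["cy"]); r=np.hypot(u,v)+1e-9
    t=np.clip(np.tan(np.clip(r/f,0,1.5)),0,10); P=np.stack([u/r*t*d,v/r*t*d,d],-1)
    M=np.array(c["mount"]); P=P@M[:3,:3].T+M[:3,3]
    W=P@q2R(s["tool_rot"]).T+s["ee_pos"]; W[d==0]=np.nan
    if name: cv2.imwrite(f"pics/{name}.png",c["image"]); np.savez(name+".npz",W=W,im=c["image"])
    return W,c["image"]
E
python3 - <<'E'
from h import *
q=down(np.radians(-90)); print(bot.ik([552,398,260],q))
bot.move_to([552,398,260],q); print(bot.read_state()["clock"],bot.read_state()["ee_pos"])
W,im=wrist("w1")
for lo in (20,38,50,60,70,85,100,115):
    m=(W[...,2]>lo)&(W[...,2]<lo+10)&(abs(W[...,1]-398)<60)&(abs(W[...,0]-560)<200); p=W[m]
    if len(p): print(lo,len(p),np.percentile(p,2,axis=0).round(),np.percentile(p,98,axis=0).round(),np.median(p,0).round())
E
```

```text
[ 5.70882532e-01  5.97126574e-01  1.07553564e+00 -4.44089210e-16
  1.46893044e+00  2.14167886e+00]
2.0083 [552.27851978 397.4746291  260.00296481]
20 522 [443. 381.  21.] [749. 454.  30.] [457. 420.  27.]
38 309 [439. 377.  38.] [745. 456.  47.] [673. 420.  41.]
50 2403 [409. 392.  52.] [729. 428.  58.] [551. 405.  55.]
60 940 [419. 381.  61.] [690. 433.  69.] [434. 414.  66.]
70 783 [665. 381.  70.] [718. 408.  79.] [675. 395.  74.]
85 61 [681. 383.  86.] [685. 405.  95.] [682. 395.  92.]
100 330 [646. 385. 101.] [684. 407. 109.] [659. 396. 106.]
115 461 [646. 382. 116.] [701. 407. 125.] [651. 396. 123.]
```

View pics/w1.png

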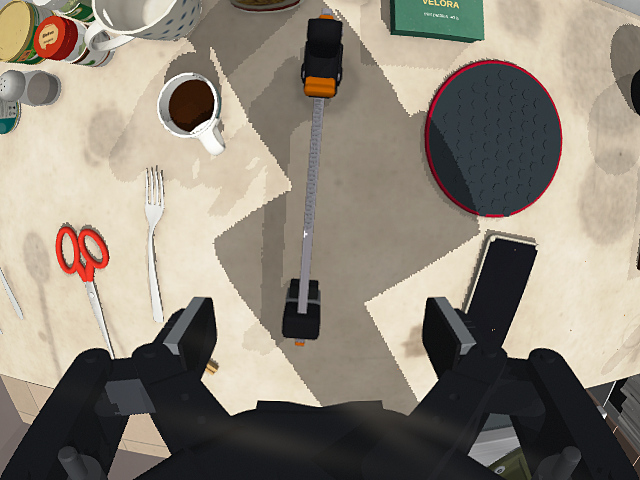

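The wrist view shows the clamp with the orange trigger at (320,87), housing at (323,45), bar from (318,98) to (303,300), and far jaw at (302,310). Nothing stands in the way of the fingers at mid-bar.

```bash
python3 - <<'E'
from h import *
d=np.load("w1.npz"); W=d["W"]
m=(abs(W[...,2]-55)<4)&(abs(W[...,1]-403)<20)&(W[...,0]>460)&(W[...,0]<640); p=W[m]
k=cv2.fitLine(p[:,:2].astype(np.float32),cv2.DIST_HUBER,0,.01,.01).ravel(); a=k[:2]*(1 if k[0]<0 else -1); o=k[2:]
print("axis",a,np.degrees(np.arctan2(a[1],a[0])),o)
n=np.array([-a[1],a[0]])
X=(W[...,:2]-o)@a; Y=(W[...,:2]-o)@n; Z=W[...,2]
def ext(lo,hi,c): 
    m=(Z>lo)&(Z<hi)&(abs(Y)<40)&c; print(lo,hi,m.sum(),np.percentile(X[m],[1,5,95,99]).round(1),np.percentile(Y[m],[1,5,95,99]).round(1),np.median(Z[m]))
ext(61,70,X>60); ext(69,79,X<-60); ext(115,130,X<-60); ext(10,50,(X>60)&(X<200)&(abs(Y)<25)); ext(48,59,(abs(X)<80)&(abs(Y)<15))
E
```

```text
axis [-0.9965199   0.08335489] 175.21857 [555.45496 405.0735 ]
61 70 835 [113.  113.9 135.9 137.5] [-18.5 -16.5  16.4  18.4] 66.19958714186274
69 79 805 [-163.3 -161.1 -110.8 -109.6] [-13.6 -12.8  12.7  13.6] 74.39581617064451
115 130 942 [-146.  -144.4  -91.6  -90.7] [-11.4 -10.3  10.5  11.7] 125.27427016196583
10 50 746 [ 96.8  97.2 115.2 118.2] [-19.1 -17.4  17.3  18.9] 28.203605216905842
48 59 1661 [-78.3 -72.9  70.7  77.6] [-4.5 -4.   4.1  4.6] 55.06573025163814
```

```bash
python3 - <<'E'
from h import *
a=np.array([-.99652,.083355]); o=np.array([555.455,405.07]); g=o+2*a
q=down(np.radians(-94.8))
bot.move_gripper(60)
bot.servo_line([*g,120],q); bot.servo_line([*g,47],q,speed=100,until_force=15)
bot.move_gripper(0,60); print(bot.read_state()["grip_width"],bot.read_state()["ee_pos"])
bot.servo_line([*g,220],q)
bot.servo_line([551.6,-153.5,220],down(np.radians(8.3)),speed=180)
s=bot.read_state(); print(s["clock"],s["grip_width"],s["ee_pos"],s["ft_force"],s["joint_positions"])
for n in("scene","side"):
    c=bot.read_camera(n); np.savez(n+"2.npz",W=cloud(c),im=c["image"]); 
    cv2.imwrite(f"pics/{n}2.png",c["image"])
W,im=wrist("w2")
E
```

```text
7.435292753870852 [553.61927196 405.50346446  47.42495665]
9.4667 7.706998580755577 [ 551.61637228 -153.21884286  220.02032708] [-0.58249529 -0.15411354 -3.97040272] [-3.34924658e-01  3.75058511e-01  1.49278688e+00  4.61178020e-05
  1.27373559e+00 -4.79963615e-01]
```

View pics/w2.png

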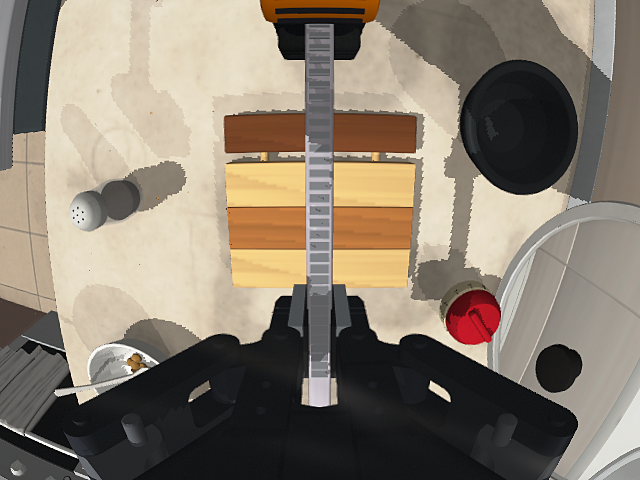

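The clamp hangs over the board. In this view the strip spans (225–418, 115–153), its gap is at about row 157, and the board's far edge is at about row 287. The bar is centred near column 319, so I'll measure the board from this depth image.

```bash
python3 - <<'E'
from h import *
d=np.load("w2.npz"); W=d["W"]
for u,v in [(240,135),(400,135),(240,200),(400,200),(250,270),(395,270)]: print((u,v),W[v,u].round(1))
m=((abs(W[...,2]-20)<6)&(abs(W[...,0]-552)<130)&(abs(W[...,1]+150)<130)).astype(np.uint8)
m[:,:200]=0;m[:,440:]=0; m[290:]=0;m[:105]=0
P=W[m>0]; b=np.radians(8.3); ex=np.array([np.cos(b),np.sin(b)]); ey=np.array([-ex[1],ex[0]])
r=cv2.minAreaRect(P[:,:2].astype(np.float32)); print(r)
X=P[:,:2]@ex; Y=P[:,:2]@ey
print(np.percentile(X,[.5,2,98,99.5]),np.percentile(Y,[.5,2,98,99.5]), np.histogram(Y,40))
print("tool",np.array([551.6,-153.2])@ex,np.array([551.6,-153.2])@ey)
# gap edges and yaw from board far edge
for c in (250,280,360,390):
    col=W[100:300,c]; y=col[:,:2]@ey; z=col[:,2]; k=np.where(z>12)[0]; print(c, (k+100)[[0,-1]], y[k[[0,-1]]].round(1), [(y[i].round(1),z[i].round(0)) for i in range(48,64,2)])
E
```

```text
(240, 135) [472.1 -97.6  21.2]
(400, 135) [610.  -77.4  22.2]
(240, 200) [ 478.3 -155.7   20.9]
(400, 200) [ 620.8 -134.7   21.3]
(250, 270) [ 493.4 -222.2   20.4]
(395, 270) [ 630.1 -201.9   21.4]
((550.0691528320312, -150.0965576171875), (171.0938720703125, 163.66961669921875), 8.315080642700195)
[438.74453478 441.02027854 604.23160247 606.49101004] [-308.02548313 -304.61910322 -149.01266575 -146.78335787] (array([390, 535, 592, 585, 595, 603, 608, 615, 618, 651, 624, 660, 650,
       632, 684, 693, 640, 731, 671, 712, 697, 708, 713, 730, 703, 741,
       721, 747, 742, 416,  30, 297, 735, 760, 760, 739, 760, 775, 762,
       742]), array([-309.78671551, -305.69452057, -301.60232562, -297.51013068,
       -293.41793574, -289.3257408 , -285.23354585, -281.14135091,
       -277.04915597, -272.95696102, -268.86476608, -264.77257114,
       -260.6803762 , -256.58818125, -252.49598631, -248.40379137,
       -244.31159643, -240.21940148, -236.12720654, -232.0350116 ,
       -227.94281665, -223.85062171, -219.75842677, -215.66623183,
       -211.57403688, -207.48184194, -203.389647  , -19
[... 968 characters left out ...]
.0))]
360 [113 299] [-146.4 -224.5] [(np.float64(-177.1), np.float64(21.0)), (np.float64(-178.9), np.float64(21.0)), (np.float64(-182.1), np.float64(-0.0)), (np.float64(-183.9), np.float64(2.0)), (np.float64(-185.9), np.float64(-0.0)), (np.float64(-187.6), np.float64(1.0)), (np.float64(-189.6), np.float64(0.0)), (np.float64(-189.8), np.float64(17.0))]
390 [114 287] [-146.4 -307.9] [(np.float64(-176.4), np.float64(21.0)), (np.float64(-178.2), np.float64(21.0)), (np.float64(-180.0), np.float64(21.0)), (np.float64(-183.3), np.float64(0.0)), (np.float64(-185.1), np.float64(2.0)), (np.float64(-187.1), np.float64(1.0)), (np.float64(-189.0), np.float64(1.0)), (np.float64(-189.2), np.float64(17.0))]
```

```bash
python3 - <<'E'
from h import *
q=down(np.radians(8.3))
print(bot.servo_line([551.6,-153.3,75],q,speed=120), bot.servo_line([551.6,-153.3,46.5],q,speed=30,until_force=8))
s=bot.read_state(); print(s["ee_pos"],s["ft_force"])
bot.move_gripper(30); bot.dwell(.2)
bot.servo_line([551.6,-153.3,190],q)
W,im=wrist("w3")
b=np.radians(8.3); ex=np.array([np.cos(b),np.sin(b)]); ey=np.array([-ex[1],ex[0]])
X=W[...,:2]@ex-522.6; Y=W[...,:2]@ey; Z=W[...,2]
for n,lo,hi,yl,yh in(("house",69,79,-140,-40),("handle",112,130,-150,-40),("strip/board",14,26,-330,-130),("bar",50,59,-200,-150)):
    m=(Z>lo)&(Z<hi)&(abs(X)<(25 if n!="strip/board" else 90))&(Y>yl)&(Y<yh); print(n,m.sum(),np.percentile(X[m],[1,50,99]).round(1),np.percentile(Y[m],[1,5,95,99]).round(1),np.median(Z[m]))
c=bot.read_camera("side"); cv2.imwrite("pics/s3.png",c["image"][200:420,220:500].repeat(2,0).repeat(2,1)); print(bot.read_state()["clock"])
E
```

```text
False True
[ 551.36307903 -153.2392382    47.35443597] [-2.1021478   0.45600196  5.5995849 ]
house 1182 [-14.7  -1.2  12.4] [-117.2 -115.9  -97.4  -91.6] 74.3289918853555
handle 1435 [-12.5  -1.1  10.4] [-136.8 -136.3  -93.8  -92.4] 123.87552367014268
strip/board 33386 [-82.9   4.9  83.1] [-307.9 -297.2 -153.2 -147.9] 20.7667322388031
bar 932 [-5.4 -1.2  3. ] [-199.5 -197.7 -152.2 -150. ] 55.129550461363806
13.5917
```

View pics/s3.png

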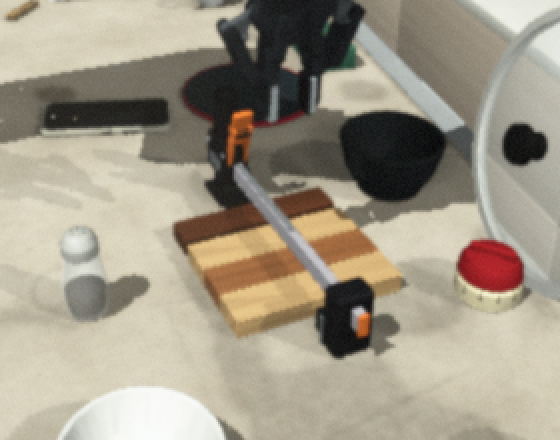

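The clamp stands over the board. In the crop the far jaw is at (347,315), outside the free edge, and the trigger and handle are at (235,140), beyond the strip. Next I'll grip the handle and pump once.

```bash
cat >> h.py <<'E'
b=np.radians(8.3); ex=np.array([np.cos(b),np.sin(b)]); ey=np.array([-ex[1],ex[0]])
def xy(X,Y): return X*ex+Y*ey
def meas(name=None):
    c=bot.read_camera("side"); W=cloud(c); X=W[...,:2]@ex-522.6; Y=W[...,:2]@ey; Z=W[...,2]
    if name: cv2.imwrite(f"pics/{name}.png",cv2.resize(c["image"][210:390,280:480],None,fx=3.6,fy=3.2,interpolation=cv2.INTER_CUBIC))
    m=(Z>60)&(Z<72)&(abs(X)<24)&(Y<-270); jaw=Y[m]
    m=(Z>14)&(Z<26)&(abs(X)>30)&(abs(X)<75)&(Y<-100)&(Y>-340); t=Y[m]
    h,e=np.histogram(t,np.arange(-212,-160,2))
    r=dict(jaw=np.percentile(jaw,[5,50,95]).round(1),edge=np.percentile(t,[1,99]).round(1),n=(len(jaw),len(t)),h=h[6:20])
    s=bot.read_state(); print({k:(v.tolist() if hasattr(v,'tolist') else v) for k,v in r.items()},"t",s["clock"],"w",round(s["grip_width"],1),"F",round(s["grip_force"],1),s["ft_force"].round(1))
E
python3 - <<'E'
from h import *
meas()
q=down(np.radians(-81.7)); p=xy(521.4,-105)
bot.move_gripper(81,40)
bot.move_to([*p,200],q); bot.servo_line([*p,100],q,speed=100,until_force=8)
meas()
bot.move_gripper(36,40); meas()
bot.move_gripper(80); bot.dwell(.2); meas("s4")
E
```

```text
{'jaw': [-367.0, -357.7, -345.3], 'edge': [-309.2, -149.2], 'n': (237, 2323), 'h': [23, 35, 23, 31, 18, 5, 1, 0, 5, 37, 55, 36, 20, 34]} t 13.6417 w 29.9 F 0.0 [-0.3 -0.1  0.7]
{'jaw': [-366.8, -358.0, -345.5], 'edge': [-309.5, -149.4], 'n': (239, 2338), 'h': [29, 21, 29, 25, 21, 7, 0, 0, 7, 36, 59, 35, 22, 22]} t 16.9583 w 80.9 F 0.0 [-0.  -0.5 -0.1]
{'jaw': [-363.9, -354.8, -342.1], 'edge': [-309.3, -149.6], 'n': (236, 2316), 'h': [22, 27, 26, 21, 19, 13, 0, 0, 2, 40, 62, 29, 20, 32]} t 17.5083 w 36.4 F 13.4 [-2.4  7.  17.6]
{'jaw': [-363.0, -354.4, -342.0], 'edge': [-309.3, -149.1], 'n': (239, 2332), 'h': [31, 21, 34, 27, 19, 8, 0, 0, 6, 44, 52, 39, 27, 20]} t 18.2583 w 80.1 F 0.0 [ 0.7 -1.  -0. ]
```

View pics/s4.png

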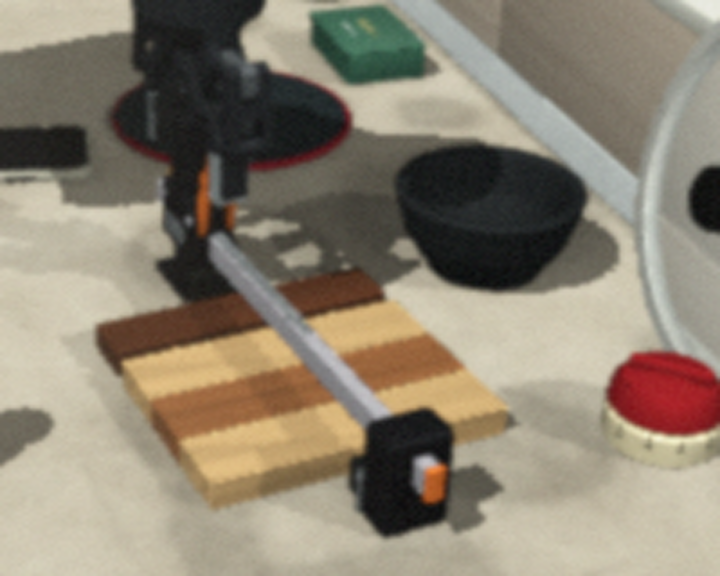

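The view shows the clamp standing upright, its pad still off the board's edge, and the strip gap still open. The first stroke moved the jaw without disturbing anything, so I'll do three more.

```bash
python3 - <<'E'
from h import *
for i in range(3):
    bot.move_gripper(36,40); meas()
    bot.move_gripper(80); bot.dwell(.1); meas("s5" if i==2 else None)
E
```

```text
{'jaw': [-355.5, -346.5, -333.5], 'edge': [-309.3, -149.7], 'n': (227, 2293), 'h': [25, 23, 25, 25, 26, 6, 1, 0, 6, 40, 62, 26, 22, 23]} t 18.8 w 36.3 F 11.3 [-0.7  6.8 17. ]
{'jaw': [-355.4, -346.5, -334.2], 'edge': [-309.2, -149.1], 'n': (229, 2292), 'h': [27, 20, 27, 34, 15, 9, 0, 0, 9, 44, 56, 29, 15, 31]} t 19.45 w 79.8 F 0.0 [0.4 0.4 0.3]
{'jaw': [-348.4, -339.4, -326.7], 'edge': [-307.2, -150.2], 'n': (227, 2274), 'h': [33, 24, 24, 24, 25, 25, 7, 1, 3, 36, 61, 34, 17, 23]} t 19.9917 w 36.5 F 13.0 [-1.1  4.6 16.7]
{'jaw': [-348.5, -339.4, -326.7], 'edge': [-307.3, -149.6], 'n': (233, 2271), 'h': [23, 27, 21, 27, 28, 20, 9, 0, 5, 44, 53, 33, 26, 22]} t 20.6417 w 79.8 F 0.0 [0.2 0.3 0.6]
{'jaw': [-340.5, -331.9, -319.3], 'edge': [-299.7, -148.5], 'n': (224, 2159), 'h': [24, 31, 27, 24, 27, 26, 22, 28, 26, 23, 26, 23, 34, 17]} t 21.1833 w 36.3 F 12.8 [-1.8  3.8 15.3]
{'jaw': [-340.9, -331.9, -319.0], 'edge': [-299.9, -148.0], 'n': (222, 2156), 'h': [26, 27, 19, 30, 23, 32, 33, 19, 24, 22, 21, 34, 28, 21]} t 21.8333 w 79.7 F 0.0 [-0.4  0.3 -0.5]
```

```bash
python3 - <<'E'
from h import *
for w in (46,41,36): bot.move_gripper(w,40); meas()
bot.move_gripper(80); bot.dwell(.1); meas("s6")
W,im=wrist("w6")
E
```

```text
{'jaw': [-333.3, -324.4, -311.3], 'edge': [-292.4, -141.1], 'n': (211, 2121), 'h': [28, 21, 29, 28, 25, 24, 28, 25, 26, 28, 24, 16, 30, 22]} t 22.3167 w 46.2 F 8.0 [-1.2 -4.   8.7]
{'jaw': [-332.9, -324.1, -311.7], 'edge': [-292.5, -140.6], 'n': (214, 2127), 'h': [24, 22, 25, 30, 32, 23, 27, 25, 25, 20, 32, 28, 21, 18]} t 22.5917 w 41.2 F 12.0 [-2.4  2.5 13.8]
{'jaw': [-332.3, -322.9, -311.0], 'edge': [-291.6, -140.5], 'n': (215, 2111), 'h': [23, 29, 20, 31, 27, 23, 27, 24, 27, 21, 27, 30, 32, 15]} t 22.8667 w 36.2 F 13.4 [-1.4  5.  16.1]
{'jaw': [-332.6, -323.0, -310.7], 'edge': [-291.8, -140.4], 'n': (220, 2104), 'h': [29, 25, 20, 37, 23, 18, 26, 27, 30, 25, 26, 22, 22, 26]} t 23.5167 w 79.9 F 0.0 [ 0.  -0.5 -0.3]
```

View pics/w6.png

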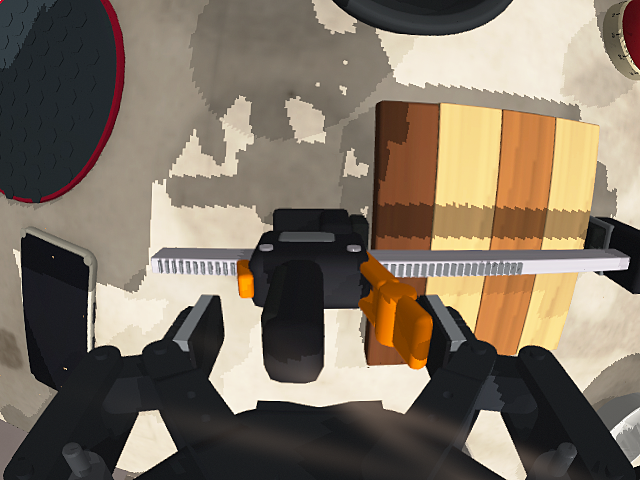

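View pics/s6.png

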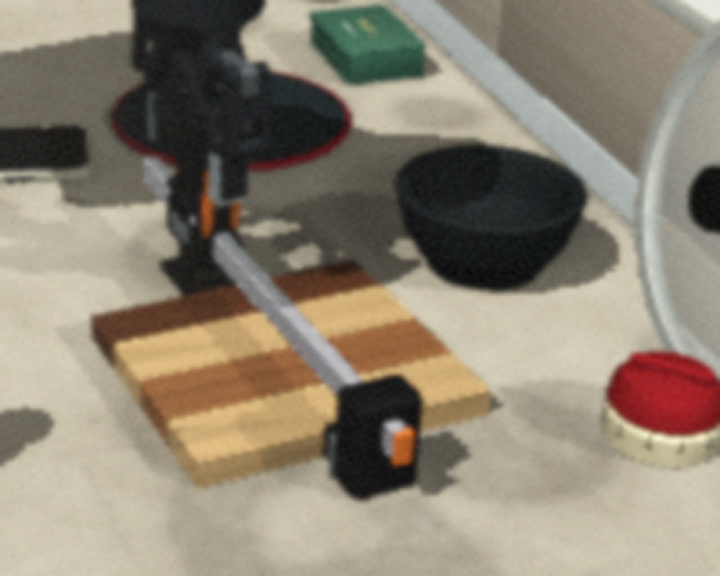

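The joint is now closed: the wrist view shows no gap at column 438, with the heel next to the strip's edge at about column 372. I'll squeeze in steps and check the pad's travel at each one.

```bash
python3 - <<'E'
from h import *
for w in (60,50,44,40,36): bot.move_gripper(w,40); meas()
E
```

```text
{'jaw': [-331.3, -322.4, -309.5], 'edge': [-290.3, -138.9], 'n': (217, 2101), 'h': [17, 28, 32, 22, 25, 26, 34, 22, 23, 24, 23, 28, 23, 24]} t 23.95 w 60.1 F 3.4 [ 0.3 -6.1  4.5]
{'jaw': [-327.2, -317.8, -304.4], 'edge': [-285.3, -133.6], 'n': (216, 2073), 'h': [33, 20, 26, 30, 22, 27, 27, 24, 23, 22, 34, 24, 25, 20]} t 24.2667 w 50.1 F 3.6 [ 0.6 -7.1  4.9]
{'jaw': [-325.5, -316.2, -304.0], 'edge': [-285.1, -133.4], 'n': (214, 2077), 'h': [16, 38, 25, 26, 22, 28, 23, 33, 23, 29, 23, 22, 22, 31]} t 24.5667 w 44.0 F 9.7 [-1.4 -0.5 10.3]
{'jaw': [-325.1, -315.9, -303.3], 'edge': [-284.8, -132.9], 'n': (212, 2066), 'h': [24, 27, 30, 28, 24, 26, 30, 21, 24, 26, 26, 30, 15, 30]} t 24.8417 w 40.1 F 13.8 [-2.7  4.5 15.4]
{'jaw': [-324.3, -315.8, -302.7], 'edge': [-286.4, -134.3], 'n': (205, 2087), 'h': [31, 32, 19, 27, 27, 26, 29, 22, 18, 33, 23, 30, 20, 27]} t 25.1083 w 36.5 F 18.9 [-4.6  8.8 20. ]
```

```bash
python3 - <<'E'
from h import *
bot.dwell(.2); meas(); bot.move_gripper(80); bot.dwell(.2); meas()
for w in (55,48,45,43): bot.move_gripper(w,40); meas()
E
```

```text
{'jaw': [-324.6, -315.2, -302.7], 'edge': [-286.2, -134.4], 'n': (212, 2080), 'h': [31, 23, 31, 23, 28, 31, 14, 27, 31, 28, 20, 24, 26, 25]} t 25.3583 w 36.6 F 18.9 [-3.7  9.7 19.9]
{'jaw': [-326.3, -318.0, -303.9], 'edge': [-286.0, -134.5], 'n': (213, 2073), 'h': [25, 21, 34, 20, 31, 22, 30, 20, 26, 28, 18, 30, 22, 28]} t 26.1083 w 80.2 F 0.0 [ 1.1  0.3 -0. ]
{'jaw': [-324.3, -315.8, -303.2], 'edge': [-284.6, -133.3], 'n': (215, 2069), 'h': [21, 31, 27, 16, 32, 28, 30, 26, 24, 24, 25, 28, 21, 24]} t 26.525 w 55.1 F 3.2 [ 0.1 -6.3  3. ]
{'jaw': [-322.4, -313.7, -300.3], 'edge': [-281.8, -130.4], 'n': (212, 2044), 'h': [29, 27, 27, 29, 23, 30, 28, 15, 30, 26, 22, 23, 30, 26]} t 26.8167 w 48.0 F 7.1 [-0.5 -6.1  6.3]
{'jaw': [-321.7, -313.0, -299.8], 'edge': [-282.6, -131.2], 'n': (208, 2054), 'h': [38, 26, 23, 29, 24, 22, 33, 28, 24, 22, 28, 17, 30, 20]} t 27.0833 w 45.4 F 13.3 [-2.1  0.6 12. ]
{'jaw': [-320.8, -312.1, -299.0], 'edge': [-283.3, -131.4], 'n': (216, 2056), 'h': [24, 29, 28, 24, 27, 34, 21, 27, 20, 30, 21, 33, 24, 24]} t 27.35 w 43.3 F 16.3 [-2.8  4.7 15.3]
```

```bash
python3 - <<'E'
from h import *
for w in (41,39,37.5): bot.move_gripper(w,40); meas()
E
```

```text
{'jaw': [-320.9, -311.9, -299.3], 'edge': [-284.1, -132.5], 'n': (211, 2055), 'h': [25, 32, 36, 16, 20, 28, 33, 25, 30, 19, 27, 20, 24, 29]} t 27.6167 w 41.2 F 19.0 [-3.2  7.2 17.9]
{'jaw': [-320.3, -311.9, -298.9], 'edge': [-284.4, -132.7], 'n': (207, 2068), 'h': [25, 25, 29, 25, 30, 21, 24, 28, 26, 24, 24, 27, 26, 30]} t 27.8833 w 39.5 F 22.1 [-3.6 10.8 20.2]
{'jaw': [-322.3, -312.9, -301.0], 'edge': [-285.4, -133.4], 'n': (205, 2063), 'h': [32, 27, 25, 27, 22, 31, 21, 29, 25, 25, 25, 32, 16, 23]} t 28.15 w 38.1 F 9.7 [-1.3 12.1 13.7]
```

```bash
python3 - <<'E'
from h import *
bot.dwell(.2); meas("s8"); W,im=wrist("w8"); s=bot.read_state(); print(s["ee_pos"],s["grip_force"])
E
```

```text
{'jaw': [-321.9, -313.0, -300.5], 'edge': [-285.3, -133.7], 'n': (209, 2075), 'h': [28, 35, 18, 29, 35, 26, 21, 23, 25, 26, 25, 32, 23, 18]} t 28.4 w 37.8 F 9.8 [-0.3 11.6 14.2]
[532.00397852 -27.41765696 101.46714759] 9.78774905204773
```

View pics/w8.png

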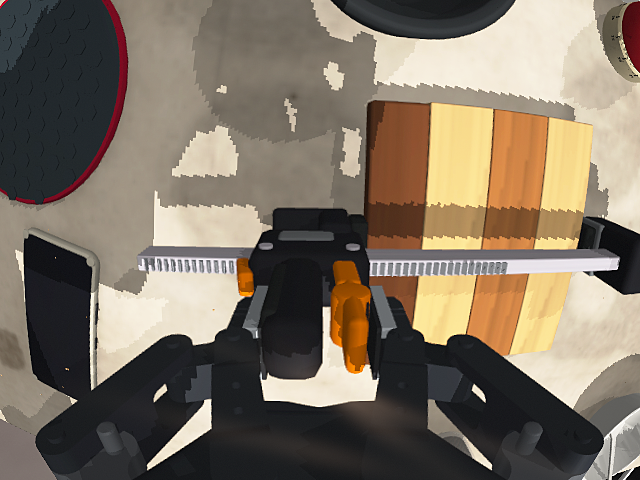

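View pics/s8.png

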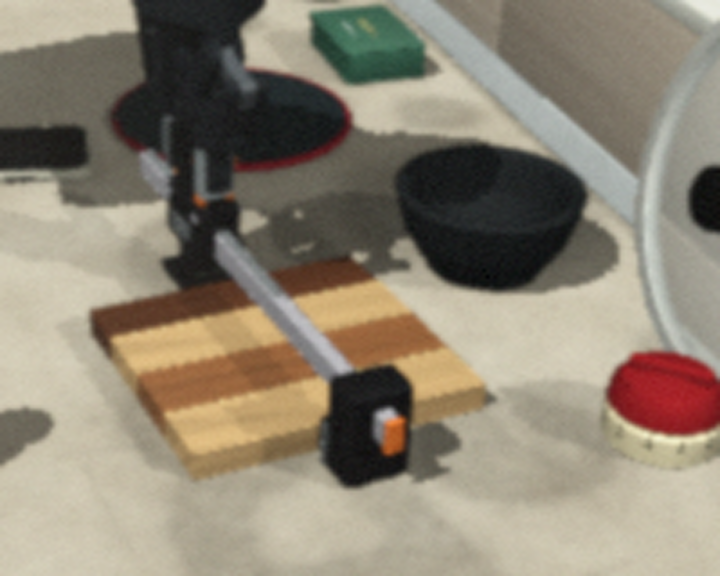

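The grip holds, with the trigger at (348,320) and the handle at (292,320) both between the fingers. The joint is closed and the pad is in by about 4 mm, near the lower limit. One more graded stroke should bring it nearer mid-window.

```bash
cat > m2.py <<'E'
from h import *
import io,contextlib,ast
def press():
    v=[]
    for _ in range(2):
        f=io.StringIO()
        with contextlib.redirect_stdout(f): meas()
        t=f.getvalue(); d=ast.literal_eval(t[:t.index("}")+1]); v.append([d["jaw"][1]-d["edge"][0]+31.8,d["jaw"][0]-d["edge"][0]+41])
    s=bot.read_state(); p=np.mean(v); print("press",round(p,2),np.mean(v,0).round(1),d["jaw"],d["edge"],"w",round(s["grip_width"],1),"F",round(s["grip_force"],1),s["ft_force"].round(1),round(s["clock"],1)); return p
E
python3 - <<'E'
from m2 import *
bot.move_gripper(80); bot.dwell(.2); press()
for w in (52,47,45,43.5,42,40.5,39,38,37,36):
    bot.move_gripper(w,40)
    if press()>6.5: break
E
```

```text
press 3.4 [3.4 3.5] [-323.0, -313.6, -300.3] [-285.3, -133.6] w 80.2 F 0.0 [-0.1  0.1  0.4] 29.2
press 3.45 [3.1 3.8] [-318.8, -310.0, -297.5] [-281.6, -130.2] w 52.2 F 3.1 [ 0.7 -6.6  2.8] 29.7
press 4.6 [4.4 4.8] [-318.0, -310.0, -296.5] [-281.8, -130.3] w 47.1 F 14.6 [-2.  -0.1  8.4] 30.1
press 5.38 [5.3 5.5] [-317.7, -308.7, -295.6] [-282.5, -130.6] w 44.9 F 18.1 [-2.5  2.9 12.5] 30.4
press 4.25 [4.4 4.1] [-319.9, -310.1, -297.6] [-282.8, -131.0] w 43.9 F 8.1 [-0.3  7.  12.8] 30.7
press 4.43 [4.4 4.5] [-319.5, -310.6, -297.9] [-283.3, -131.6] w 42.1 F 14.1 [-2.4  9.6 14.7] 31.0
press 4.7 [4.7 4.7] [-320.3, -311.1, -297.5] [-283.8, -131.7] w 41.2 F 18.2 [-3.4 11.9 16.5] 31.3
press 5.45 [5.5 5.5] [-319.7, -311.0, -298.4] [-284.3, -132.5] w 39.8 F 20.4 [-3.3 13.3 17.2] 31.6
press 5.2 [5.2 5.2] [-320.5, -311.6, -298.6] [-284.7, -132.8] w 38.6 F 21.2 [-3.8 14.3 20. ] 32.0
press 4.15 [3.8 4.5] [-322.1, -313.6, -300.6] [-285.4, -133.4] w 37.0 F 11.2 [-1.8 14.  15.1] 32.4
press 4.0 [3.7 4.4] [-322.4, -313.9, -300.2] [-285.6, -134.1] w 36.5 F 13.0 [-2.3 13.4 16.3] 32.7
```

```bash
python3 - <<'E'
from m2 import *
bot.move_gripper(80); bot.dwell(.3); press()
bot.move_gripper(44,60); press()
bot.dwell(.3); press()
E
```

```text
press 3.43 [3.4 3.5] [-322.8, -313.9, -301.1] [-285.5, -134.3] w 80.0 F 0.0 [-0.5 -1.4  0.4] 33.6
press 6.22 [5.9 6.5] [-317.6, -308.9, -295.7] [-283.4, -131.5] w 44.2 F 17.3 [-1.4  3.2 12.1] 34.1
press 6.12 [5.8 6.4] [-317.5, -308.9, -296.3] [-283.0, -131.2] w 44.2 F 17.3 [-2.1  3.4 14.2] 34.5
```

```bash
python3 - <<'E'
from m2 import *
bot.dwell(1.2); p=press()
if p>4.8: print(bot.finish_job())
E
```

```text
press 5.65 [5.7 5.7] [-318.3, -309.2, -295.7] [-283.0, -131.3] w 44.3 F 17.3 [-1.6  2.1 12.7] 35.8
the job is handed in; nothing more can be done
None
```

I handed the job in at about 36 s with the strip closed against the board, the pad pressed in about 5.7 mm (camera estimate) and the trigger held squeezed and steady at 17 N; the judge's verdict wasn't shown.

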